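Switch on the phone repair hot plate under its guard

TASK

Switch on the hot plate: with the fingertips or the back of a finger, swing up the black hinged guard at its front, push the toggle beneath it fully over, from the guard's free edge towards its hinge, then tip the guard so that it drops shut over the toggle again. Pinch and pick up nothing, work gently, and leave the unguarded toggle beside it and everything lying around as they are.

Things in the scene. Friction and masses are not known exactly. Their poses are not given: they have to be found in the camera images.
- unit: hot-plate unit, fixed to the bench: white box 200 x 200 mm, deck 60 mm above the bench; origin at the centre of its underside, x axis from its front (guard side, facing the robot's right, -y, within 0.4 rad) to its back (aluminium heating plate with a phone on it), z up. A low temperature knob (28 mm wide, 16 mm high) stands on the deck at x = -55, y = +72 mm
- guard (a joint): angle of the guard, a black plate 70 mm from back to free edge, 78 mm wide, 4 mm thick, lying level 28 mm above its hinge axis on an upright back plate (an L from the side), about 60 g. 0 = shut, grows as its free edge swings up and back, stop at 1.5 rad. No spring: it balances at about 0.8 rad; let go below that it falls shut, beyond it falls open against the stop and stays there
- guard_lip (a point): middle of the guard's free edge, at half its thickness, 98 mm above the bench when shut; moves with the guard. It overhangs the unit's front face by 20 mm with empty space below, so that a finger leaning 30 to 45 deg from vertical, its tip towards the unit, gets under it. With the guard fully open it stands 23 mm behind the hinge axis, 72 mm above it
- guard_hinge (a point): middle of the guard's hinge axis (parallel to the unit's y): x = -50, y = 0 mm on the unit, 70 mm above the bench
- collar (a point): centre of the mouth of the steel collar around the guarded toggle, under the guard: x = -74, y = 0 mm on the unit, 94 mm above the bench. The collar stands on the deck from x = -100 to -48 mm; its two 4 mm side walls (outer faces at y = +-39 mm) reach 94 mm above the bench, its front wall only 68 mm; the guard closes its back and top
- switch (a joint): angle of the guarded toggle: 0 = off, leaning to the unit's front; 0.9 rad = on, leaning to its back, against a stop. It has friction (about 2 N at the ball), no spring, and stays where it is left
- switch_tip (a point): centre of the 12 mm steel ball at the end of the guarded toggle, 26 mm from its pivot, which lies at x = -75, y = 0 mm on the unit, 64 mm above the bench; at off the ball is 11 mm in front of the pivot and 87 mm above the bench, at on 11 mm behind it. Hidden beneath the guard while that is shut
- fan (a joint): angle of the identical but unguarded toggle, on the open deck at x = -75, y = -75 mm of the unit, to be left alone; 0 = off, 0.9 = on
- phone_plate: loose phone 148 x 71 x 8 mm lying on the heating plate (plate top 68 mm above the bench), its long side along the unit's y; origin at the centre of its underside
- phone_open: loose phone with its back off, 148 x 71 x 8 mm, lying on the bench in front of the unit's guard side, at least 40 mm clear of the guard's edge; origin at the centre of its underside
- driver: loose screwdriver 160 mm long, under 35 mm thick, lying beside the unit on the fan-toggle side; origin below its middle
- solvent: loose amber bottle 44 mm wide, 90 mm high, standing behind the unit's heating plate; origin at the centre of its underside
- screw_tray: loose white divided tray 90 x 70 x 22 mm behind the unit; origin at the centre of its underside
- flux_jar: loose glass jar 48 mm wide, 45 mm high, behind the unit; origin at the centre of its underside
- tweezers: loose steel tweezers 120 mm long lying beside the unit on the knob side; origin below their middle

How it is judged:
By the outcome, as a careful person would: the job done as asked, in the order asked, and still so for the second after the job is handed in, with the robot touching nothing.
It also fails if it takes over 51 s, if anything falls off the work surface, if the arm or the gripper's body presses on something with over 40 N, if the wrist force passes 120 N, or if a joint passes its speed limit or range.

ROBOT

A 7-joint arm with a two-finger parallel gripper is mounted at the origin on the work surface. World frame = base frame: x ahead of the robot, y to its left, z up, the work surface at z = 0. Lengths are in m, angles in rad, forces in N, time in s.
With the tool pointing down it reaches from about 0.425 to 0.875 m from the base axis. Payload 4.7 kg.
Tool frame: the origin (TCP) lies midway between the tips of the shut fingers; the grasp point (between the pads) lies 19 mm behind it; z points along the fingers, y is the line along which they close (so a half turn about z gives the same grasp; the last joint's range is limited). The gripper opens to 87 mm and grips with 3 to 60 N. Pads are 19 mm wide; open, the fingers measure 117 mm over their backs; the gripper's body (75 mm by 190 mm) begins 51 mm behind the grasp point.
Start: joints at [-1.292, 0.321, -0.07, 1.45, 0.023, 1.371, -0.057], TCP at [0.17, 0.627, 0.223] pointing down, gripper open.
Joint ranges: [-2.86, 2.86], [-0.3, 2.09], [-1.38, 1.24], [0.06, 2.45], [-1.56, 4.7], [0.09, 2.05], [-2.69, 2.69]. Speed limits (rad/s): [2.57, 2.57, 3.14, 3.14, 3.14, 3.14, 3.14].

INTERFACE

Orientations are given as a rotation vector (axis times angle).
In Python, from bench import ctrl, get_image, calibration gives the robot as it stands.
- The arm moves only by the tool apply_moves, never from a script. Its arguments are lists of equal length, an entry for each row: "dp": the shift along the tool's x, y, z in m, a list of three; "twist": the turn, a rotation vector about the tool's x, y, z in rad, a list of three; "fingers": the closure, from 0 (fully open) to 1 (shut). In form: {"dp": [[dx, dy, dz], ...], "twist": [[ax, ay, az], ...], "fingers": [fingers, ...]}. A call has 1 to 10 rows; each row shifts and turns the commanded pose from where the row before left it, along the tool's axes as they then stand; what a row does not reach is not made up. A row lasts 1/10 s, in which the tool goes at most 50 mm and 8.59 degrees, less where a joint would pass 70% of its speed; a pose out of reach is approached as far as the arm can. A call is refused whole if a number of a shift passes 0.05 or a number of a turn 0.15, either way. A call with a gripper value outside its range is refused whole. The fingers move at their own pace and stop on an object; "newtons" is the grip in N (left out, the last holds). Time passes only in rows, so rows that do not move let the fingers close. It gives the time, the measured TCP pose, the force, the opening and the grip force at its end, in the units of the state.
- ctrl.get_state(): the state, without advancing time (a new reading comes with each control period).
- get_image(name): name is "side" or "top" or "wrist"; returns the picture (400x640x3 uint8, red, green, blue); there is no depth.
- calibration(name): a dict with "fx", "fy", "cx", "cy" (pixels), "eye" and "attitude" of the camera in the world; the wrist camera has in their place "hand_eye" (4x4, takes a point from camera to tool coordinates, whose origin is the TCP and whose axes are the flange's). Camera axes: x right, y up, looking along -z (the intrinsics and any distortion apply to the point x, -y, -z); pixel columns grow to the right and rows downward; lengths in m; the calibration is good to about 2 mm. The wrist camera is an equidistant fisheye: a pixel r from the principal point sees the ray r / f radians off the axis. A picture is of the moment at which its call begins: read the wrist's pose just before it. calibration takes no time and is no camera call.
- ctrl.close_job(): hands the job in; it is judged then, once.
The state is a dict: "time": time; "joint_positions": joint angles; "qd": joint speeds; "joint_torque": joint torques, N m; "position": TCP position; "tool_rot": TCP orientation; "ft_force": force on the tool from outside, world axes, zero at the start; "torque": the same for the moment, N m; "grip_width": opening from 0.0 (shut) to 1.0 (fully open); "grip_force": force on a finger pad.
Only numpy, scipy, OpenCV 4.12 (cv2) and the standard library are available. Lean on these libraries where they do the work, as an engineer would, in place of code of your own. Each camera call takes 0.05 s, during which the arm holds its last target. There are 200 camera calls.

## Working session

There is one attempt and no reset: what is moved stays moved. The work goes in short steps, Python scripts to look and compute and a tool call to move; the robot and the scene stay as the last step left them, time stands still between calls to the robot, and variables do not carry over. Pictures are saved under pics/ and viewed, at most 13 in all, crops included, and the job is handed in when it is done.

Besides the shell and the picture viewer there is one more tool, called after "Emit:" by a JSON object that holds its "api" and its "payload", one argument or row to a line. apply_moves: Moves the arm, as the interface text tells. Its arguments: {"type":"object","properties":{"dp":{"type":"array"},"twist":{"type":"array"},"fingers":{"type":"array"},"newtons":{"type":"number"}},"required":["dp","twist","fingers"]}

```bash
mkdir -p pics; ls; python3 - <<'E'
from bench import ctrl,get_image,calibration
import cv2
for n in ("side","top"):
    cv2.imwrite(f"pics/{n}0.png",get_image(n)[:,:,::-1]); print(n,calibration(n))
print(calibration("wrist")); s=ctrl.get_state(); print(s)
E
```

```text
pics
side {'fx': 415.49174579724126, 'fy': 415.49174579724126, 'cx': 318.2906362528363, 'cy': 200.2018772448223, 'eye': array([0.52094765, 0.61713777, 0.76340275]), 'attitude': array([ 0.0755174 , -1.11642846, -2.86047469])}
top {'fx': 435.38238222501076, 'fy': 435.38238222501076, 'cx': 318.91235892707283, 'cy': 197.90431155650447, 'eye': array([0.43871285, 0.03258845, 0.87980313]), 'attitude': array([ 0.15169464, -0.17409505, -1.70811044])}
{'fx': 309.70691628693146, 'fy': 309.70691628693146, 'cx': 315.35551549556754, 'cy': 203.42525083218632, 'hand_eye': array([[ 5.19132940e-04,  9.54427595e-01,  2.98442116e-01,
         8.22519904e-02],
       [ 9.99999088e-01, -1.23273354e-04, -1.34524235e-03,
        -3.93353798e-04],
       [-1.24714646e-03,  2.98442542e-01, -9.54426788e-01,
        -1.62459603e-01],
       [ 0.00000000e+00,  0.00000000e+00,  0.00000000e+00,
         1.00000000e+00]])}
{'time': 0.1, 'joint_positions': array([-1.29190475,  0.32174849, -0.07008753,  1.45153519,  0.02263828,
        1.37078294, -0.05688083]), 'qd': array([-3.26241145e-04, -2.54433538e-03, -1.08936134e-03, -9.93871074e-04,
        1.57161600e-03, -6.62492330e-05, -4.49754665e-04]), 'joint_torque': array([ 8.34562866e-05, -4.92573094e+01, -4.05774415e-01, -3.13398063e+01,
       -6.41586701e-02,  3.95536353e-02,  7.53238078e-05]), 'position': array([0.17004235, 0.62686569, 0.2215801 ]), 'tool_rot': array([-4.14618211e-01, -3.11401524e+00,  2.64624986e-03]), 'ft_force': array([ 0.29807609,  0.00542856, -1.21411147]), 'torque': array([ 0.04727249, -0.02920023,  0.02378277]), 'grip_force': 0.0, 'grip_width': 0.9995223310677313}
```

View pics/side0.png

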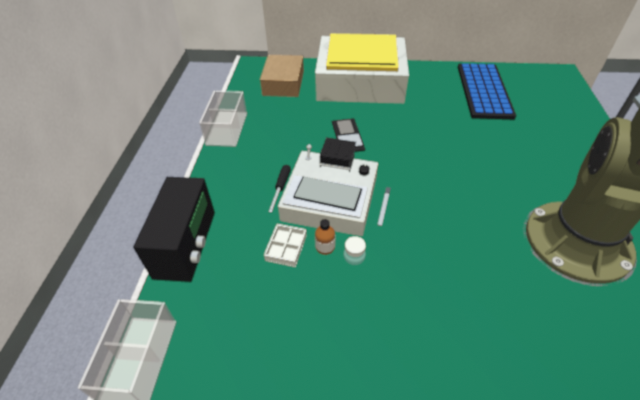

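View pics/top0.png

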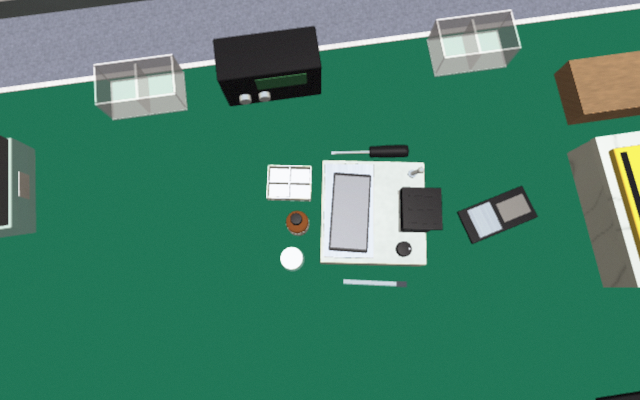

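Side shows the unit around (330,190) with its guard towards the robot's right. In top, the unit spans columns 320–427 and rows 160–265, with the guard at about (421,209) and the open phone at about (497,214).

```bash
python3 - <<'E'
import cv2
a=cv2.imread("pics/top0.png")[135:305,305:565]; cv2.imwrite("pics/topc.png",cv2.resize(a,None,fx=3,fy=3,interpolation=cv2.INTER_CUBIC))
a=cv2.imread("pics/side0.png")[110:270,260:410]; cv2.imwrite("pics/sidec.png",cv2.resize(a,(562,600),interpolation=cv2.INTER_CUBIC))
E
```

```text
(no output)
```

View pics/topc.png

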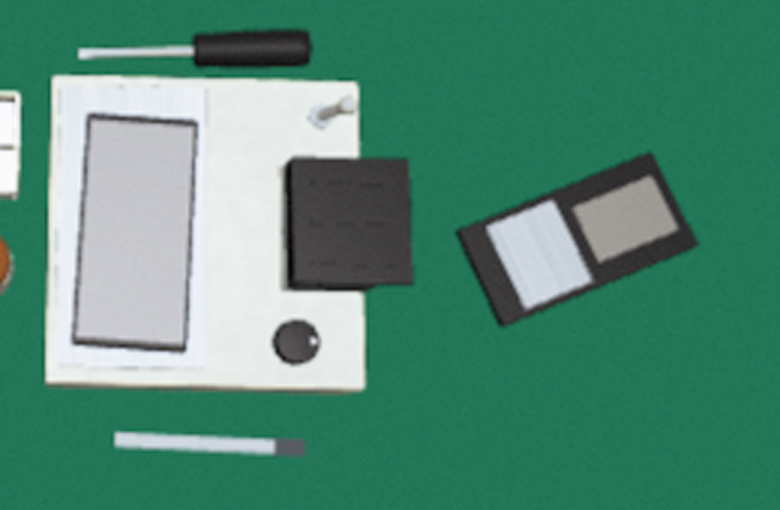

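View pics/sidec.png

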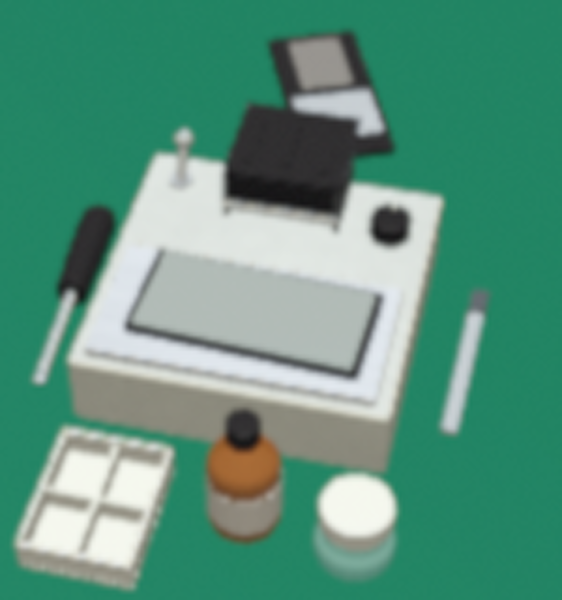

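```bash
cat > h.py <<'E'
import numpy as np
from scipy.spatial.transform import Rotation as R
from scipy.optimize import least_squares
from bench import calibration
C={n:calibration(n) for n in ("side","top")}
def proj(n,P):
    c=C[n]; p=R.from_rotvec(c["attitude"]).inv().apply(np.atleast_2d(P)-c["eye"])
    return np.c_[c["cx"]+c["fx"]*p[:,0]/-p[:,2], c["cy"]-c["fy"]*p[:,1]/-p[:,2]]
def ray(n,uv,z):
    c=C[n]; u,v=uv; d=R.from_rotvec(c["attitude"]).apply([(u-c["cx"])/c["fx"],-(v-c["cy"])/c["fy"],-1])
    return c["eye"]+d*(z-c["eye"][2])/d[2]
def U2W(q,P): return R.from_euler("z",q[2]).apply(np.atleast_2d(P))+[q[0],q[1],0]
E
python3 - <<'E'
from h import *
M=np.array
deck=M([[.1,-.1,.06],[-.1,-.1,.06],[-.1,.1,.06],[.1,.1,.06]])  # back-drv, front-drv, front-knob, back-knob
g=M([[-.12,-.039,.1],[-.12,.039,.1]])
top=M([[52,76],[358,82],[364,388],[46,383],[408,158],[412,285]])/3+[305,135]
side=M([[70,362],[158,155],[442,198],[390,437],[248,105],[357,122]])/3.75+[260,110]
for i in range(4): print(ray("top",top[i],.06).round(4),ray("side",side[i],.06).round(4))
P=np.r_[deck,g]
def f(q,use):
    r=[]
    if 't' in use:r.append(proj("top",U2W(q,P))-top)
    if 's' in use:r.append(proj("side",U2W(q,P))-side)
    return np.concatenate(r).ravel()
for u in ("t","s","ts"):
    s=least_squares(f,[.45,.3,1.57],args=(u,)); print(u,s.x.round(4)); 
print(s.fun.reshape(-1,2).round(1).tolist())
q=s.x
for c in ([457,230],[652,153],[697,243],[502,326]): 
    w=ray("top",M(c)/3+[305,135],.008); print("phone",w.round(3), R.from_euler("z",-q[2]).apply(w-[q[0],q[1],0]).round(3))
E
```

```text
[ 0.6798 -0.0085  0.06  ] [ 0.6775 -0.003   0.06  ]
[ 0.6471 -0.2053  0.06  ] [ 0.6451 -0.1971  0.06  ]
[ 0.4526 -0.1712  0.06  ] [ 0.4509 -0.1648  0.06  ]
[0.4839 0.0239 0.06  ] [0.4836 0.0427 0.06  ]
t [ 0.5661 -0.0901  1.4055]
s [ 0.565  -0.0802  1.3999]
ts [ 0.5657 -0.0878  1.404 ]
[[-1.5, -0.3], [-1.2, -0.1], [-0.5, 1.2], [-1.8, 0.4], [-1.0, 0.6], [-0.9, 0.5], [-1.3, -1.0], [-0.7, -1.5], [0.1, -1.3], [0.0, -5.4], [-0.2, -1.8], [1.1, -2.0]]
phone [ 0.548 -0.267  0.008] [-0.179 -0.013  0.008]
phone [ 0.582 -0.41   0.008] [-0.315 -0.069  0.008]
phone [ 0.516 -0.425  0.008] [-0.341 -0.008  0.008]
phone [ 0.48  -0.283  0.008] [-0.207  0.052  0.008]
```

Emit:
{"api": "apply_moves", "payload": {
  "dp": [
    [-0.02,0,-0.005],
    [-0.048,-0.003,0],
    [-0.048,-0.003,0],
    [-0.048,-0.003,0],
    [-0.048,-0.003,0],
    [-0.048,-0.003,0],
    [-0.048,-0.003,0],
    [-0.048,-0.003,0],
    [-0.048,-0.003,0],
    [-0.048,-0.003,0]
  ],
  "twist": [
    [0,0,0.035],
    [0,0,0.075],
    [0,0,0.075],
    [0,0,0.075],
    [0,0,0.075],
    [0,0,0.075],
    [0,0,0.075],
    [0,0,0.075],
    [0,0,0.075],
    [0,0,0.075]
  ],
  "fingers": [1,1,1,1,1,1,1,1,1,1],
  "newtons": 10
}}

```text
time: 1.1
position: [0.527, 0.3576, 0.2278]
tool_rot: [1.479, 2.77, 0.0]
ft_force: [0.2, 1.3, -0.7]
grip_width: 0.174
grip_force: 0.0
```

Emit:
{"api": "apply_moves", "payload": {
  "dp": [
    [-0.048,-0.004,0],
    [-0.048,-0.004,0],
    [-0.048,-0.004,0],
    [-0.048,-0.004,0],
    [-0.048,-0.004,0],
    [-0.048,-0.004,0],
    [-0.048,-0.004,0],
    [-0.048,-0.004,0],
    [-0.048,-0.004,0],
    [-0.04,-0.004,0]
  ],
  "twist": [
    [0,0,0.075],
    [0,0,0.075],
    [0,0,0.075],
    [0,0,0.075],
    [0,0,0.075],
    [0,0,0.075],
    [0,0,0.075],
    [0,0,0.075],
    [0,0,0.075],
    [0,0,0.06]
  ],
  "fingers": [1,1,1,1,1,1,1,1,1,1]
}}

```text
time: 2.1
position: [0.6065, -0.0999, 0.2281]
tool_rot: [2.377, 2.051, -0.001]
ft_force: [0.6, 0.3, -0.4]
grip_width: 0.004
grip_force: 0.0
```

```bash
cat >> h.py <<'E'
def rel(q,tgt_u,a,s,roll=0):
    """tool-frame shift/turn to put TCP at unit point tgt_u, leaning a (tip towards +x), tool y = -unit y"""
    ca,sa=np.cos(a),np.sin(a)
    T=R.from_euler("z",q[2])*R.from_matrix(np.array([[ca,0,sa],[0,-1,0],[sa,0,-ca]]))
    Rt=R.from_rotvec(s["tool_rot"]); W=U2W(q,tgt_u)[0]
    return Rt.inv().apply(W-s["position"]).round(4),(Rt.inv()*T).as_rotvec().round(4)
def inU(q,p): return R.from_euler("z",-q[2]).apply(p-np.array([q[0],q[1],0]))
E
python3 - <<'E'
from h import *
from bench import ctrl
q=[.5657,-.0875,1.404]; s=ctrl.get_state()
print(s["time"],s["position"],s["tool_rot"],s["joint_positions"].round(2),s["grip_width"],s["ft_force"].round(1)); print(inU(q,s["position"]))
print(rel(q,[-.14,0,.24],0,s))
E
```

```text
2.1 [ 0.60646953 -0.09988912  0.2281189 ] [ 2.37723465e+00  2.05116452e+00 -9.88007566e-04] [-0.36  0.27  0.58  1.56 -0.15  1.36  0.09] 0.003758395106357882 [ 0.6  0.3 -0.4]
[-0.00544846 -0.04226061  0.2281189 ]
(array([-0.1337, -0.0449, -0.0117]), array([0.0009, 0.0016, 0.0198]))
```

Emit:
{"api": "apply_moves", "payload": {
  "dp": [
    [-0.04,-0.013,-0.002],
    [-0.04,-0.013,-0.003],
    [-0.04,-0.013,-0.003],
    [-0.014,-0.006,-0.003],
    [0,0,0],
    [0,0,0]
  ],
  "twist": [
    [0,0,0.005],
    [0,0,0.005],
    [0,0,0.005],
    [0,0,0.005],
    [0,0,0],
    [0,0,0]
  ],
  "fingers": [1,1,1,1,1,1]
}}

```text
time: 2.7
position: [0.5439, -0.2195, 0.2387]
tool_rot: [-2.39, -2.038, -0.002]
ft_force: [0.1, 1.0, -0.1]
grip_width: 0.005
grip_force: 0.0
```

```bash
python3 - <<'E'
from h import *
from bench import ctrl,get_image
import cv2,json
q=[.5657,-.0875,1.404]; s=ctrl.get_state(); im=get_image("wrist")
json.dump([s["position"].tolist(),s["tool_rot"].tolist()],open("w1.json","w"))
print(s["time"],inU(q,s["position"]),s["joint_positions"].round(2),s["ft_force"].round(1))
cv2.imwrite("pics/w1.png",cv2.resize(im[:,:,::-1][:,90:550],None,fx=1.5,fy=1.5,interpolation=cv2.INTER_CUBIC))
E
```

```text
2.7 [-0.13383117 -0.00045222  0.23869251] [-0.23  0.2   0.66  1.61 -0.13  1.37  0.29] [ 0.1  1.  -0.1]
```

View pics/w1.png

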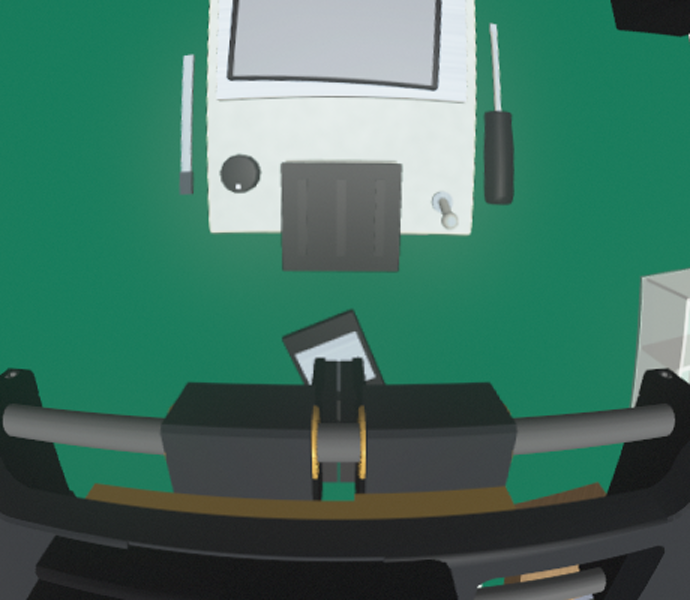

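Wrist view: guard free edge runs (283,271)–(399,271), its back edge is at row 163, and the deck's front corners are at (210,233) and (470,234).

```bash
cat >> h.py <<'E'
CW=calibration("wrist")
def projw(P,pos,rv):
    t=R.from_rotvec(rv).inv().apply(np.atleast_2d(P)-pos); H=CW["hand_eye"]
    c=(t-H[:3,3])@H[:3,:3]; x,y,z=c[:,0],-c[:,1],-c[:,2]
    rr=np.hypot(x,y); k=np.arctan2(rr,z)/rr
    return np.c_[CW["cx"]+CW["fx"]*k*x, CW["cy"]+CW["fy"]*k*y]
E
python3 - <<'E'
from h import *
import json
M=np.array
pos,rv=json.load(open("w1.json"))
# guard free edge top/(bottom) , deck front corners
PW=M([[-.12,.039,.1],[-.12,-.039,.1],[-.05,.039,.1],[-.05,-.039,.1],[-.1,.1,.06],[-.1,-.1,.06]])
w=M([[283,271],[399,271],[282,163],[401,164],[210,233],[470,234]])/1.5+[90,0]
deck=M([[.1,-.1,.06],[-.1,-.1,.06],[-.1,.1,.06],[.1,.1,.06],[-.12,-.039,.1],[-.12,.039,.1]])
top=M([[52,76],[358,82],[364,388],[46,383],[408,158],[412,285]])/3+[305,135]
side=M([[70,362],[158,155],[442,198],[390,437],[248,105],[357,122]])/3.75+[260,110]
k=[0,1,2,4,5]
def f(q,u):
    r=[]
    if 'w' in u:r.append(projw(U2W(q,PW),pos,rv)-w)
    if 't' in u:r.append(proj("top",U2W(q,deck))-top)
    if 's' in u:r.append((proj("side",U2W(q,deck))-side)[k])
    return np.concatenate(r).ravel()
for u in ("w","t","s","wts"):
    s=least_squares(f,[.5657,-.0875,1.404],args=(u,)); print(u,s.x.round(4),s.fun.reshape(-1,2).round(1).tolist())
print((projw([pos],pos,rv)-[90,0])*1.5)
E
```

```text
w [ 0.5675 -0.0887  1.4086] [[-0.4, -0.8], [0.1, -0.5], [-0.9, 0.8], [0.7, 0.6], [-0.9, -0.0], [1.4, 0.0]]
t [ 0.5661 -0.0901  1.4055] [[-0.4, -0.6], [-0.2, -0.5], [0.8, 0.8], [-0.6, 0.1], [0.1, 0.1], [0.3, -0.0]]
s [ 0.5643 -0.0828  1.4109] [[-0.8, 1.0], [-0.8, -0.1], [0.5, -0.2], [-0.2, -0.5], [1.3, -0.8]]
wts [ 0.5668 -0.0887  1.4099] [[-0.9, -0.6], [-0.4, -0.4], [-1.6, 1.0], [0.1, 0.6], [-1.3, 0.2], [0.9, 0.0], [-1.4, -0.7], [-1.2, -1.0], [0.2, 0.3], [-1.1, 0.1], [-0.8, -0.4], [-0.5, -0.6], [-1.5, -1.1], [-1.4, -1.7], [-0.5, -1.8], [-0.9, -2.0], [0.4, -2.3]]
[[337.55759998 382.07401629]]
```

```bash
cat > go.py <<'E'
import sys; from h import *
from bench import ctrl
Q=[.567,-.0888,1.409]; s=ctrl.get_state(); v=list(map(float,sys.argv[1:]))
Z=R.from_euler("z",-Q[2]).apply(R.from_rotvec(s["tool_rot"]).apply([0,0,1]))
print("t",round(s["time"],2),"unit",inU(Q,s["position"]).round(4),"lean",np.arctan2(Z[0],-Z[2]).round(3),"F",s["ft_force"].round(1),"q",s["joint_positions"].round(2))
if v: print(*rel(Q,v[:3],v[3],s))
E
python3 go.py -.165 0 .084 .7
```

```text
t 2.75 unit [-0.1316  0.0015  0.2383] lean 0.001 F [ 1.   0.2 -0.1] q [-0.23  0.2   0.66  1.61 -0.13  1.37  0.29]
[-0.0336  0.0013  0.1543] [-0.0018  0.6987  0.005 ]
```

Emit:
{"api": "apply_moves", "payload": {
  "dp": [
    [-0.01,0,0],
    [-0.01,0,0],
    [-0.01,0,0],
    [-0.01,0,0],
    [-0.01,0.001,0],
    [0,0,0]
  ],
  "twist": [
    [0,0.14,0.001],
    [0,0.14,0.001],
    [0,0.14,0.001],
    [0,0.14,0.001],
    [0,0.14,0.001],
    [0,0,0]
  ],
  "fingers": [1,1,1,1,1,1]
}}

```text
time: 3.35
position: [0.534, -0.2705, 0.2175]
tool_rot: [-1.983, -1.661, -0.715]
ft_force: [-0.9, -0.2, -0.3]
grip_width: 0.007
grip_force: 0.0
```

```bash
python3 go.py -.165 0 .084 .7
```

```text
t 3.35 unit [-0.1847  0.0033  0.2175] lean 0.704 F [-0.9 -0.2 -0.3] q [ 0.32  0.56  0.63  1.42 -0.8   1.8   0.82]
[-0.0713  0.0049  0.1145] [-0.0048 -0.0036 -0.0158]
```

Emit:
{"api": "apply_moves", "payload": {
  "dp": [
    [-0.018,0.001,0.029],
    [-0.018,0.001,0.029],
    [-0.018,0.001,0.029],
    [-0.017,0.002,0.027],
    [0,0,0],
    [0,0,0]
  ],
  "twist": [
    [-0.001,-0.001,-0.004],
    [-0.001,-0.001,-0.004],
    [-0.001,-0.001,-0.004],
    [-0.001,0,-0.004],
    [0,0,0],
    [0,0,0]
  ],
  "fingers": [1,1,1,1,1,1]
}}

```text
time: 3.95
position: [0.5462, -0.2474, 0.0925]
tool_rot: [-1.968, -1.699, -0.727]
ft_force: [0.9, -0.4, 0.7]
grip_width: 0.002
grip_force: 0.0
```

```bash
python3 go.py -.118 0 .082 .7; python3 - <<'E'
from bench import get_image
import cv2,numpy as np
a=get_image("side")[90:230,250:450,::-1]; cv2.imwrite("pics/a1.png",cv2.resize(a,None,fx=4,fy=4,interpolation=cv2.INTER_CUBIC))
E
```

```text
t 3.95 unit [-0.1598 -0.005   0.0925] lean 0.698 F [ 0.9 -0.4  0.7] q [ 0.3   0.66  0.59  1.54 -0.85  1.61  0.95]
[ 0.0254 -0.0046  0.0349] [0.0015 0.0017 0.0158]
```

View pics/a1.png

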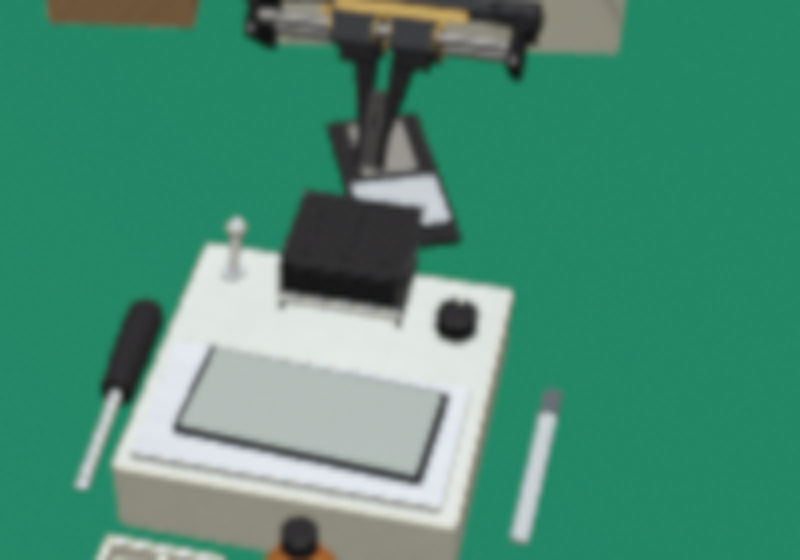

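Fingertips at (370,170), centred just in front of the guard's free edge (365,200), with everything undisturbed.

Emit:
{"api": "apply_moves", "payload": {
  "dp": [
    [-0.003,-0.002,0.012],
    [0,-0.002,0],
    [0.007,-0.001,0.006],
    [0.007,0,0.006],
    [0.007,0,0.006],
    [0.007,0,0.005],
    [0,0,0],
    [0,0,0]
  ],
  "twist": [
    [0,0,0.008],
    [0,0,0.008],
    [0,0,0],
    [0,0,0],
    [0,0,0],
    [0,0,0],
    [0,0,0],
    [0,0,0]
  ],
  "fingers": [1,1,1,1,1,1,1,1]
}}

```text
time: 4.8
position: [0.5473, -0.2071, 0.0814]
tool_rot: [-1.983, -1.681, -0.722]
ft_force: [-0.3, 0.8, 0.7]
grip_width: 0.009
grip_force: 0.1
```

```bash
python3 go.py -.118 0 .082 .7
```

```text
t 4.8 unit [-0.12    0.0004  0.0814] lean 0.697 F [-0.3  0.8  0.7] q [ 0.24  0.62  0.58  1.63 -0.86  1.55  0.92]
[0.0019 0.0004 0.0008] [ 0.0038  0.0031 -0.0017]
```

Emit:
{"api": "apply_moves", "payload": {
  "dp": [
    [0.004,0,-0.0025],
    [0.004,0,-0.0025],
    [0.004,0,-0.002],
    [0.004,0,-0.002],
    [0.004,0,-0.002],
    [0.0045,0,-0.001],
    [0.0045,0,-0.001],
    [0.0045,0,-0.001],
    [0,0,0],
    [0,0,0]
  ],
  "twist": [
    [0,0,0],
    [0,0,0],
    [0,0,0],
    [0,0,0],
    [0,0,0],
    [0,0,0],
    [0,0,0],
    [0,0,0],
    [0,0,0],
    [0,0,0]
  ],
  "fingers": [1,1,1,1,1,1,1,1,1,1]
}}

```text
time: 5.8
position: [0.5499, -0.1909, 0.1136]
tool_rot: [-1.984, -1.68, -0.722]
ft_force: [-0.5, -0.0, 0.1]
grip_width: 0.005
grip_force: 0.0
```

```bash
python3 go.py -.094 0 .1204 .7; python3 - <<'E'
from bench import get_image
import cv2,numpy as np
a=get_image("side")[90:190,280:400,::-1]; a=cv2.resize(a,None,fx=4,fy=4,interpolation=cv2.INTER_CUBIC)
cv2.imwrite("pics/a2.png",a)
E
```

```text
t 5.8 unit [-0.1036  0.0005  0.1136] lean 0.697 F [-0.5 -0.   0.1] q [ 0.21  0.56  0.59  1.63 -0.84  1.57  0.87]
[0.0117 0.0004 0.0009] [ 0.004   0.003  -0.0021]
```

View pics/a2.png

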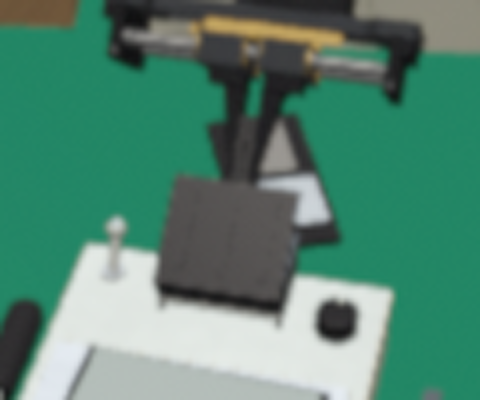

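The picture shows the guard partly lifted, its top surface now foreshortened upright, with the fingers beneath its free edge at (240,180).

Emit:
{"api": "apply_moves", "payload": {
  "dp": [
    [0.004,0,0],
    [0.004,0,0],
    [0.004,0,0.001],
    [0.0045,0,0.001],
    [0.0045,0,0.001],
    [0.004,0,0.001],
    [0.004,0,0.002],
    [0.004,0,0.002],
    [0.004,0,0.002],
    [0,0,0]
  ],
  "twist": [
    [0,0,0],
    [0,0,0],
    [0,0,0],
    [0,0,0],
    [0,0,0],
    [0,0,0],
    [0,0,0],
    [0,0,0],
    [0,0,0],
    [0,0,0]
  ],
  "fingers": [1,1,1,1,1,1,1,1,1,1]
}}

```text
time: 6.85
position: [0.5558, -0.1558, 0.1298]
tool_rot: [-1.982, -1.68, -0.723]
ft_force: [0.1, 0.1, 0.5]
grip_width: 0.01
grip_force: 0.0
```

Emit:
{"api": "apply_moves", "payload": {
  "dp": [
    [0.004,0,0.003],
    [0.003,0,0.003],
    [0.003,0,0.003],
    [0,0,0],
    [0,0,0],
    [0,0,0],
    [0,0,0]
  ],
  "twist": [
    [0,0,0],
    [0,0,0],
    [0,0,0],
    [0,0,0],
    [0,0,0],
    [0,0,0],
    [0,0,0]
  ],
  "fingers": [1,1,1,1,1,1,1]
}}

```text
time: 7.55
position: [0.5578, -0.1437, 0.1291]
tool_rot: [-1.984, -1.679, -0.722]
ft_force: [0.2, 0.2, -0.4]
grip_width: 0.009
grip_force: 0.0
```

```bash
python3 go.py -.13 0 .12 .35; python3 - <<'E'
from bench import get_image
import cv2,numpy as np
a=get_image("side")[90:190,280:400,::-1]; b=get_image("top")[150:250,370:490,::-1]
cv2.imwrite("pics/a3.png",cv2.resize(np.vstack([a,b]),None,fx=3,fy=3,interpolation=cv2.INTER_CUBIC))
E
```

```text
t 7.55 unit [-0.0557  0.0003  0.1291] lean 0.697 F [ 0.2  0.2 -0.4] q [ 0.13  0.49  0.58  1.68 -0.84  1.53  0.8 ]
[-0.0628  0.0006 -0.0407] [ 0.0037 -0.3469 -0.0034]
```

View pics/a3.png

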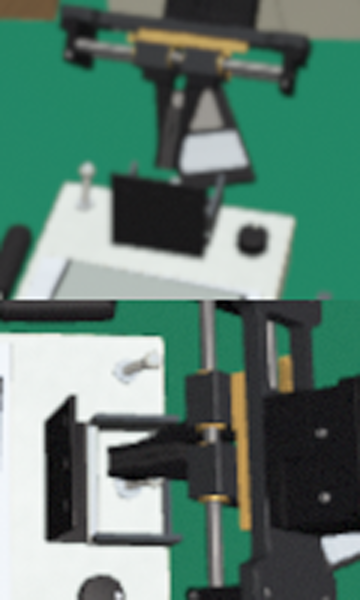

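Guard stands open against its stop; the toggle is visible inside the collar at (130,488) in the lower half, with the fingertips at (110,462). I'll check the lateral alignment.

```bash
python3 - <<'E'
from h import *
from bench import ctrl
Q=[.567,-.0888,1.409]
f=lambda p:((proj("top",p)-[370,150])*3+[0,300]).round()
p=ctrl.get_state()["position"]
print("tcp",f(p),"walls front",f(U2W(Q,[[-.1,-.037,.094],[-.1,.037,.094],[-.05,-.037,.094],[-.05,.037,.094]])),"ball",f(U2W(Q,[-.086,0,.087])))
E
```

```text
tcp [[117. 464.]] walls front [[176. 416.]
 [180. 535.]
 [ 95. 415.]
 [ 97. 534.]] ball [[152. 477.]]
```

Emit:
{"api": "apply_moves", "payload": {
  "dp": [
    [-0.015,0,-0.01],
    [-0.016,0,-0.01],
    [-0.016,0,-0.01],
    [-0.016,0,-0.01],
    [0,0,0],
    [0,0,0],
    [0,0,0],
    [0,0,0]
  ],
  "twist": [
    [0,0,0],
    [0,0,0],
    [0,0,0],
    [0,0,0],
    [0,-0.115,0],
    [0,-0.115,0],
    [0,-0.117,0],
    [0,0,0]
  ],
  "fingers": [1,1,1,1,1,1,1,1]
}}

```text
time: 8.45
position: [0.5478, -0.2134, 0.121]
tool_rot: [-2.2, -1.876, -0.395]
ft_force: [-0.4, 1.4, -0.5]
grip_width: 0.006
grip_force: 0.0
```

```bash
python3 go.py -.13 0 .08 .35
```

```text
t 8.45 unit [-0.126  -0.0012  0.121 ] lean 0.351 F [-0.4  1.4 -0.5] q [-0.02  0.42  0.69  1.68 -0.59  1.35  0.69]
[-0.0178 -0.0014  0.0371] [ 0.0037 -0.0011  0.0034]
```

Emit:
{"api": "apply_moves", "payload": {
  "dp": [
    [-0.009,-0.001,0.018],
    [-0.009,0,0.019],
    [0,0,0],
    [0.0095,0,0.0035],
    [0.0095,0,0.0035],
    [0.007,0,0.0025],
    [0,0,0],
    [0,0,0]
  ],
  "twist": [
    [0,0,0],
    [0,0,0],
    [0,0,0],
    [0,0,0],
    [0,0,0],
    [0,0,0],
    [0,0,0],
    [0,0,0]
  ],
  "fingers": [1,1,1,1,1,1,1,1]
}}

```text
time: 9.25
position: [0.5489, -0.1926, 0.0789]
tool_rot: [-2.206, -1.87, -0.392]
ft_force: [0.0, -0.7, 0.9]
grip_width: 0.002
grip_force: 0.0
```

```bash
python3 go.py -.078 0 .08 .35
```

```text
t 9.25 unit [-0.1054  0.0011  0.0789] lean 0.35 F [ 0.  -0.7  0.9] q [-0.04  0.44  0.67  1.74 -0.62  1.27  0.69]
[0.0261 0.001  0.0084] [ 0.0035 -0.0001 -0.0021]
```

Now push the toggle, slowly: 2 mm per row.

Emit:
{"api": "apply_moves", "payload": {
  "dp": [
    [0.003,0,0.001],
    [0.003,0,0.001],
    [0.003,0,0.001],
    [0.003,0,0.001],
    [0.003,0,0.001],
    [0.003,0,0.001],
    [0.002,0,0.0005],
    [0.002,0,0.0005],
    [0,0,0]
  ],
  "twist": [
    [0,0,0],
    [0,0,0],
    [0,0,0],
    [0,0,0],
    [0,0,0],
    [0,0,0],
    [0,0,0],
    [0,0,0],
    [0,0,0]
  ],
  "fingers": [1,1,1,1,1,1,1,1,1]
}}

```text
time: 10.15
position: [0.5525, -0.17, 0.0793]
tool_rot: [-2.206, -1.868, -0.392]
ft_force: [0.6, -2.7, 0.9]
grip_width: 0.004
grip_force: 1.1
```

Emit:
{"api": "apply_moves", "payload": {
  "dp": [
    [0.001,0,0.0003],
    [0.001,0,0.0003],
    [0.001,0,0.0003],
    [0,0,0]
  ],
  "twist": [
    [0,0,0],
    [0,0,0],
    [0,0,0],
    [0,0,0]
  ],
  "fingers": [1,1,1,1]
}}

```text
time: 10.55
position: [0.5528, -0.1671, 0.0794]
tool_rot: [-2.206, -1.868, -0.391]
ft_force: [0.2, -2.9, -0.5]
grip_width: 0.003
grip_force: 1.1
```

```bash
python3 go.py -.078 0 .08 .35
```

```text
t 10.55 unit [-0.0796  0.0014  0.0794] lean 0.35 F [ 0.2 -2.9 -0.5] q [-0.08  0.42  0.66  1.77 -0.61  1.25  0.65]
[ 0.0017  0.0014 -0.    ] [ 0.0026 -0.     -0.0036]
```

Force about 2–3 N means it is still sliding; continue until the stop is felt.

Emit:
{"api": "apply_moves", "payload": {
  "dp": [
    [0.001,0,0.0003],
    [0.001,0,0.0003],
    [0.0,0,0.0]
  ],
  "twist": [
    [0,0,0],
    [0,0,0],
    [0,0,0]
  ],
  "fingers": [1,1,1]
}}

```text
time: 10.85
position: [0.553, -0.1657, 0.0797]
tool_rot: [-2.207, -1.868, -0.391]
ft_force: [-0.4, -3.5, -0.2]
grip_width: 0.007
grip_force: 1.8
```

Emit:
{"api": "apply_moves", "payload": {
  "dp": [
    [0.001,0,0.0003],
    [0,0,0]
  ],
  "twist": [
    [0,0,0],
    [0,0,0]
  ],
  "fingers": [1,1]
}}

```text
time: 11.05
position: [0.5531, -0.1655, 0.0797]
tool_rot: [-2.209, -1.868, -0.39]
ft_force: [-0.4, -5.7, -1.2]
grip_width: 0.003
grip_force: 2.5
```

Emit:
{"api": "apply_moves", "payload": {
  "dp": [
    [0.001,0,0.0003],
    [0,0,0]
  ],
  "twist": [
    [0,0,0],
    [0,0,0]
  ],
  "fingers": [1,1]
}}

```text
time: 11.25
position: [0.5531, -0.1654, 0.0797]
tool_rot: [-2.21, -1.868, -0.389]
ft_force: [-1.7, -7.5, 0.2]
grip_width: 0.005
grip_force: 3.1
```

Position has stalled at the predicted x = -78 mm while the force rises, so the stop is reached. Retreat, rise, and look.

Emit:
{"api": "apply_moves", "payload": {
  "dp": [
    [-0.014,0,-0.005],
    [-0.019,0,-0.007],
    [-0.019,0,-0.007],
    [-0.019,0,-0.007],
    [0.015,0,-0.037],
    [0.015,0,-0.037],
    [0.015,0,-0.037],
    [0.015,0,-0.037],
    [0,0,0]
  ],
  "twist": [
    [0,0,0],
    [0,0,0],
    [0,0,0],
    [0,0,0],
    [0,0,0],
    [0,0,0],
    [0,-0.115,0],
    [0,-0.12,0],
    [0,-0.115,0]
  ],
  "fingers": [1,1,1,1,1,1,1,1,1]
}}

```text
time: 12.15
position: [0.5454, -0.228, 0.2455]
tool_rot: [2.39, 2.023, 0.009]
ft_force: [0.0, 0.9, -0.9]
grip_width: 0.005
grip_force: 0.0
```

```bash
python3 go.py .005 0 .23 0; python3 - <<'E'
from bench import get_image
import cv2,numpy as np
a=get_image("wrist")[60:210,210:430,::-1]
cv2.imwrite("pics/a4.png",cv2.resize(a,None,fx=3.5,fy=3.5,interpolation=cv2.INTER_CUBIC))
E
```

```text
t 12.15 unit [-0.1409 -0.0011  0.2455] lean -0.002 F [ 0.   0.9 -0.9] q [-0.3   0.21  0.77  1.6  -0.15  1.37  0.31]
[ 0.1459 -0.0019  0.0152] [ 0.0115  0.0019 -0.0042]
```

View pics/a4.png

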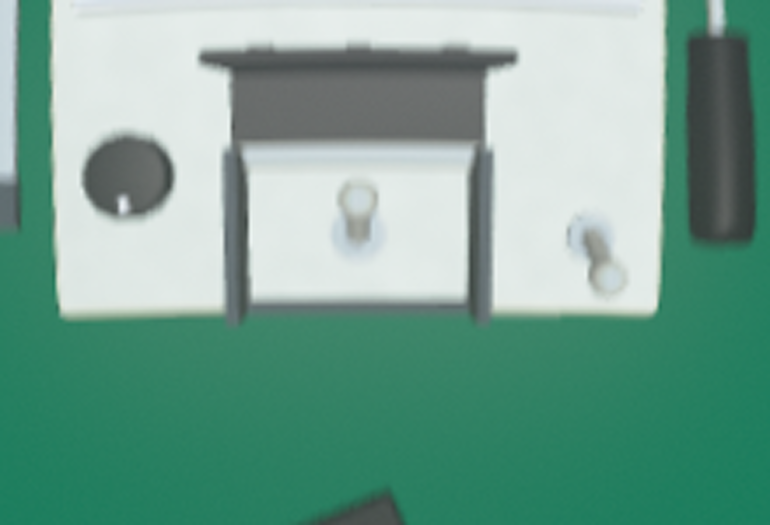

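The toggle ball (358,200) now lies behind its base (358,235), so it is over to the back; the fan toggle at (605,275) still leans to the front. Next: behind the guard.

Emit:
{"api": "apply_moves", "payload": {
  "dp": [
    [0.035,0,0],
    [0.037,0,0],
    [0.037,-0.001,0],
    [0.037,-0.001,0],
    [0,0,0.03],
    [0,0,0.03],
    [0,0,0.03],
    [0,0,0.025],
    [0,0,0]
  ],
  "twist": [
    [0.003,0,0],
    [0.003,0,0],
    [0.003,0,0],
    [0.002,0,0],
    [0,0,0],
    [0,0,0],
    [0,0,0],
    [0,0,0],
    [0,0,0]
  ],
  "fingers": [1,1,1,1,1,1,1,1,1]
}}

```text
time: 13.1
position: [0.5595, -0.0824, 0.1195]
tool_rot: [-2.387, -2.018, 0.019]
ft_force: [0.0, -0.1, -0.7]
grip_width: 0.01
grip_force: 0.0
```

```bash
python3 go.py -.045 0 .125 0; python3 - <<'E'
from h import *
Q=[.567,-.0888,1.409]
p=U2W(Q,[-.141,-.001,.2455])[0]
for x in (-.064,-.068,-.086): print(((projw(U2W(Q,[x,0,.087]),p,[2.39,2.023,.009])-[210,60])*3.5).round())
E
```

```text
t 13.1 unit [0.0051 0.0084 0.1195] lean 0.001 F [ 0.  -0.1 -0.7] q [-0.47  0.27  0.66  1.8  -0.18  1.16  0.08]
[-0.05    0.0086 -0.0057] [-0.0203 -0.0009 -0.0051]
[[358. 190.]]
[[358. 204.]]
[[358. 265.]]
```

```bash
python3 - <<'E'
from h import *
Q=[.567,-.0888,1.409]
p=[.5454,-.228,.2455]
for n,x in dict(fanball=[-.086,-.075,.087],wallL=[-.1,.039,.094],wallR=[-.1,-.039,.094],deckL=[-.1,.1,.06],deckR=[-.1,-.1,.06],knobtop=[-.055,.072,.076],on=[-.064,0,.087]).items(): print(n,((projw(U2W(Q,x),p,[2.39,2.023,.009])-[210,60])*3.5).round())
E
```

```text
fanball [[608. 268.]]
wallL [[224. 317.]]
wallR [[491. 315.]]
deckL [[ 54. 308.]]
deckR [[661. 304.]]
knobtop [[122. 167.]]
on [[357. 191.]]
```

Every reference point is biased by the same ~8 px, so the ball is exactly at the "on" position. Now tip the guard forward.

Emit:
{"api": "apply_moves", "payload": {
  "dp": [
    [0,0.008,0],
    [-0.006,0,-0.001],
    [-0.006,0,-0.001],
    [-0.006,0,-0.001],
    [-0.005,0,-0.001],
    [-0.005,0,-0.001],
    [-0.005,0,0],
    [-0.004,0,0],
    [-0.004,0,0],
    [0,0,0]
  ],
  "twist": [
    [-0.02,0,0],
    [0,0,0],
    [0,0,0],
    [0,0,0],
    [0,0,0],
    [0,0,0],
    [0,0,0],
    [0,0,0],
    [0,0,0],
    [0,0,0]
  ],
  "fingers": [1,1,1,1,1,1,1,1,1,1]
}}

```text
time: 14.1
position: [0.5643, -0.1258, 0.1289]
tool_rot: [2.393, 2.023, 0.01]
ft_force: [0.1, -1.0, 0.0]
grip_width: 0.009
grip_force: 0.1
```

Emit:
{"api": "apply_moves", "payload": {
  "dp": [
    [-0.004,0,0],
    [-0.004,0,0],
    [-0.004,0,0],
    [-0.004,0,0],
    [-0.004,0,0],
    [0,0,0],
    [0,0,0]
  ],
  "twist": [
    [0,0,0],
    [0,0,0],
    [0,0,0],
    [0,0,0],
    [0,0,0],
    [0,0,0],
    [0,0,0]
  ],
  "fingers": [1,1,1,1,1,1,1]
}}

```text
time: 14.8
position: [0.5613, -0.1447, 0.129]
tool_rot: [2.393, 2.024, 0.011]
ft_force: [-0.1, 0.4, -0.5]
grip_width: 0.006
grip_force: 0.0
```

```bash
python3 go.py -.065 0 .125 0; python3 - <<'E'
from bench import get_image
import cv2,numpy as np
a=get_image("side")[90:190,280:400,::-1]; b=get_image("top")[150:250,370:490,::-1]
cv2.imwrite("pics/a5.png",cv2.resize(np.vstack([a,b]),None,fx=3,fy=3,interpolation=cv2.INTER_CUBIC))
E
```

```text
t 14.8 unit [-0.0561 -0.0034  0.129 ] lean 0.0 F [-0.1  0.4 -0.5] q [-0.39  0.27  0.69  1.78 -0.19  1.15  0.2 ]
[-0.0089 -0.0034  0.0039] [ 0.0105 -0.0002 -0.0048]
```

View pics/a5.png

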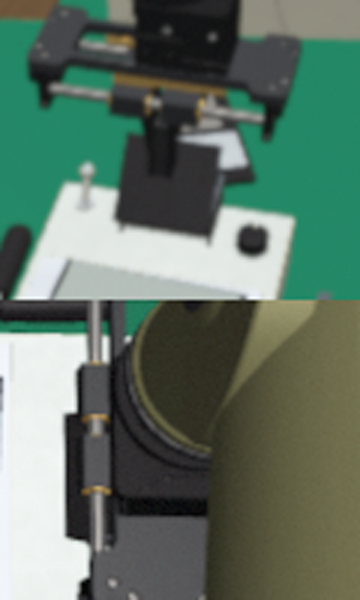

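The side view shows the guard still leaning on the finger (plate from (125,140) to (210,235)), close to balance. Push further; it should then drop.

Emit:
{"api": "apply_moves", "payload": {
  "dp": [
    [-0.004,0,0],
    [-0.004,0,0],
    [-0.004,0,0],
    [-0.004,0,0],
    [-0.004,0,0],
    [0,0,0],
    [0,0,0],
    [0,0,0],
    [0,0,0],
    [0,0,0]
  ],
  "twist": [
    [0,0,0],
    [0,0,0],
    [0,0,0],
    [0,0,0],
    [0,0,0],
    [0,0,0],
    [0,0,0],
    [0,0,0],
    [0,0,0],
    [0,0,0]
  ],
  "fingers": [1,1,1,1,1,1,1,1,1,1]
}}

```text
time: 15.9
position: [0.5581, -0.1641, 0.129]
tool_rot: [2.392, 2.025, 0.011]
ft_force: [0.1, -1.3, 1.1]
grip_width: 0.005
grip_force: 0.0
```

Emit:
{"api": "apply_moves", "payload": {
  "dp": [
    [0,0,-0.02],
    [0,0,-0.04],
    [0,0,-0.04],
    [0,0,-0.03],
    [0,0,0],
    [0,0,0]
  ],
  "twist": [
    [0,0,0],
    [0,0,0],
    [0,0,0],
    [0,0,0],
    [0,0,0],
    [0,0,0]
  ],
  "fingers": [1,1,1,1,1,1]
}}

```text
time: 16.5
position: [0.5569, -0.1641, 0.2593]
tool_rot: [2.391, 2.024, 0.012]
ft_force: [0.4, -0.4, 0.4]
grip_width: 0.004
grip_force: 0.0
```

```bash
python3 go.py; python3 - <<'E'
from bench import get_image
import cv2,numpy as np
a=get_image("side")[90:250,250:410,::-1]; b=get_image("wrist")[:210,150:480,::-1]
a=cv2.resize(a,(600,600),interpolation=cv2.INTER_CUBIC)[:, :]; a=cv2.resize(a,(340,340)); b=cv2.resize(b,(400,255))
c=np.zeros((340,740,3),np.uint8); c[:,:340]=a; c[:255,340:]=b
cv2.imwrite("pics/a6.png",c)
E
```

```text
t 16.5 unit [-0.0759 -0.0022  0.2593] lean 0.0 F [ 0.4 -0.4  0.4] q [-0.39  0.17  0.72  1.61 -0.12  1.4   0.18]
```

View pics/a6.png

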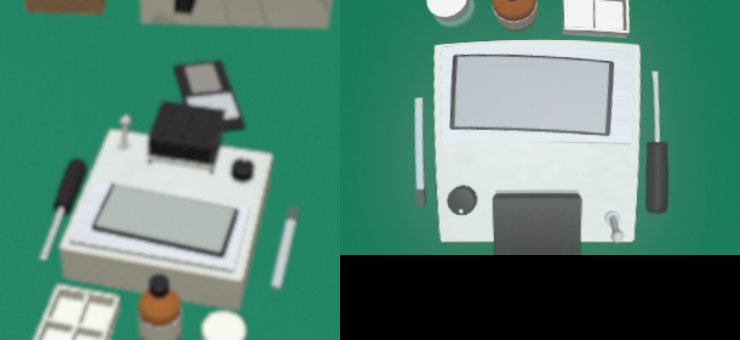

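The guard is shut again at (188,130) in the left view. The phones, driver, tweezers and fan toggle are as they were, and the robot is clear.

```bash
python3 -c "
from bench import ctrl
print(ctrl.close_job())"
```

```text
the job is handed in; nothing more can be done
None
```

The hot plate is switched on: I swung the guard up, pushed the toggle fully over to its stop, and tipped the guard shut again with nothing else disturbed; the job was handed in at about 16.6 s.

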